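Clamp a fired glaze test bar with the torque-limiting cap

TASK

Lay the fired test bar flat on the green clamping jig's bed and slide it under the screw foot, gently, until its end is fully home against the steel end stop. Then turn the orange torque-limiting cap clockwise until the foot grips the bar and the cap's clutch slips, and stop after about an eighth of a turn of slip (never beyond a quarter turn), turning only the cap and never the metal thimble under it. Leave the bar clamped and home, let go of everything, and leave the pots and the spatula alone.

Things in the scene. Friction and masses are not known exactly. Their poses are not given: they have to be found in the camera images.
- bar_center (a point): centre of the loose bar: fired clay, 160 x 40 x 20 mm, about 0.22 kg, buff with three glaze bands on top (blue, green, white). It lies flat on the table, either end may go in first. Axes: x along its length, y across its 40 mm width, z up. Grasp across the width.
- seat (a point): middle of the lower edge of the end stop's face, at the height of the bed's top (20 mm above the table). Fixed. Axes are the jig's: x is the way the bar is slid, from the open end to the stop; z up. The stop face is at x = 0: when home the bar's centre is at x = -80 mm here, y = 0, z = 10 mm. The screw axis stands at x = -30 mm.
- foot: the clamp's round rubber-faced foot, 24 mm diameter, origin at the middle of its underside. It starts 4.5 to 9.5 mm above where the top of the seated bar will be and comes down 3.5 mm per radian of clockwise turn, without turning. The clutch limits its grip on the bar to about 26 N; the screw then holds by itself.
- cap_grip (a point): middle of the orange torque-limiting cap, on the vertical screw axis: round, 30 mm diameter, 42 mm tall (21 mm up and down from here), white stripe. It stays at this height. Turned clockwise seen from above it takes the thimble along (0.11 N m) for 1.3 to 2.8 rad until the foot is hard on the bar; then it slips on it at 0.20 N m. Turned anticlockwise it takes the thimble back.
- cap (a joint): slip of the clutch: angle of the cap relative to the thimble (rad), 0 at the start, grows as the cap slips clockwise; it does not change while cap and thimble turn together.
- cup: bystander: dark clay cup, 72 mm wide, 75 mm tall, origin at the middle of its underside. Leave alone.
- bowl: bystander: brown clay bowl, 100 mm wide, 50 mm tall, origin at the middle of its underside. Leave alone.
- vase: bystander: buff vase, 80 mm wide, 92 mm tall, origin at the middle of its underside. Leave alone.
- trimmer: bystander: spatula, 200 mm long, lying on the table, x along its length. Leave alone.
- jig: the fixed green clamping jig; origin on the table under the screw axis, axes as seat. Flat bed 100 mm wide, top 20 mm above the table, from x = -115 to +75 mm; the bar may stick out past its open end. Over it an arm (underside 60 mm above the bed, out to x = -26 mm, 48 mm wide) carries the screw; its column stands beyond the stop.
- mouth (a point): point on the bed's top at the open mouth of the guide rails, midway between them, 90 mm before the stop (axes as seat, distances from there). Two aluminium guide rails run along the bed, 12 mm high, 44 mm apart (2 mm play each side of the bar), from the stop to x = -65 mm, with flared mouths out to about x = -90 mm. Lower the bar with its leading end at about x = -80 mm or less, then slide.
- thimble: the metal thimble right under the cap, 44 mm diameter, 20 mm tall, red mark; origin at the middle of its underside, its top is 23 mm below the cap's middle. Turning it directly by-passes the clutch: keep the fingers off it.
Things that resemble listed ones, but are neither listed nor needed, are in the scene too. Of the things like the jig, leave any that is purple; of the rest the smaller one is meant. Of the things that look like the part that bears bar_center, the smaller one is meant.

How it is judged:
By the outcome, as a careful person would: the job done as asked, in the order asked, and still so for the second after the job is handed in, with the robot touching nothing.
It also fails if it takes over 72 s, if anything falls off the work surface, if the arm or the gripper's body presses on something with over 40 N, if the wrist force passes 120 N, or if a joint passes its speed limit or range.

ROBOT

A 6-joint arm with a two-finger parallel gripper is mounted at the origin on the work surface. World frame = base frame: x ahead of the robot, y to its left, z up, the work surface at z = 0. Lengths are in m, angles in rad, forces in N, time in s.
With the tool pointing down it reaches from about 0.25 to 0.775 m from the base axis. Payload 4 kg.
Tool frame: the origin (TCP) lies at the very end of the fingers, on their centre line; the grasp point (between the pads) lies 19 mm behind it (robot.hold_point_z is the distance from the TCP to the grasp point, in m); z points along the fingers, y is the line along which they close (so a half turn about z gives the same grasp; the last joint's range is limited). The gripper opens to 94 mm and grips with 3 to 60 N. Pads are 16 mm wide; open, the fingers measure 119 mm over their backs; the gripper's body (75 mm by 177 mm) begins 78 mm behind the grasp point.
Start: joints at [1.094, 0.087, 1.371, -0, 1.684, -0.103], TCP at [0.201, 0.512, 0.206] pointing down, gripper open.
Joint ranges: [-3.1, 3.1], [-0.76, 2.03], [0.27, 2.55], [-1.08, 4.22], [0.17, 2.65], [-2.57, 2.57]. Speed limits (rad/s): [2.79, 2.79, 3.14, 3.14, 3.14, 3.14].

INTERFACE

Orientations are given as [roll, pitch, yaw] about the fixed x, y, z axes, in that order (R = Rz(yaw) Ry(pitch) Rx(roll)).
In Python, from bench import robot gives the robot as it stands.
- The arm moves only by the tool carry_out, never from a script. Its argument "steps" is a list of rows, each a list of 3 entries, a list of its own where there are three numbers: the shift along the tool's x, y, z in m, then the turn about the tool's z in units of 10 degrees (1.0 is 10 degrees), then the closure, from -1 (fully open) to 1 (shut). In form: [[[tx, ty, tz], roll, jaw], ...]. A call has 1 to 10 rows; each row is the pose to reach, as a shift and turn from the pose commanded when the call began, along the tool's axes at that moment; what a row does not reach only later rows make up. A row lasts 1/8 s, in which the tool goes at most 62.5 mm and 10.7 degrees, less where a joint would pass 70% of its speed; a pose out of reach is approached as far as the arm can. A call with a gripper value outside its range is refused whole. The fingers move at their own pace and stop on an object; the grip force is fixed at half the most. Time passes only in rows, so rows that repeat a pose let the fingers close. It gives the time, the measured TCP pose, the force, the opening and the grip force at its end, in the units of the state.
- robot.get_obs(): the state, without advancing time (a new reading comes with each control period).
- robot.snapshot(name): name is "scene" or "top" or "wrist"; returns a dict with "image" (420x560x3 uint8, red, green, blue), "z_map" (420x560 float32, m along the optical axis (not along the pixel's ray), 0 where there is no reading), "mtx" (3x3 intrinsics, pixels), "R" (3x3) and "t" (3): a world point X has camera coordinates R X + t. Camera axes: x right, y down, z forward; pixel columns grow to the right and rows downward; lengths in m; the calibration is good to about 2 mm. A picture is of the moment at which its call begins.
- robot.close_job(): hands the job in; it is judged then, once.
The state is a dict: "time": time; "joint_positions": joint angles; "qvel": joint speeds; "joint_torque": joint torques, N m; "tool_pos": TCP position; "ee_rot": TCP orientation; "wrist_force": force on the tool from outside, world axes, zero at the start; "wrist_torque": the same for the moment, N m; "width": finger opening in m; "finger_force": force on a finger pad.
Only numpy, scipy, OpenCV 4.12 (cv2) and the standard library are available. Lean on these libraries where they do the work, as an engineer would, in place of code of your own. Each camera call takes 0.05 s, during which the arm holds its last target. There are 200 camera calls.

## Working session

There is one attempt and no reset: what is moved stays moved. The work goes in short steps, Python scripts to look and compute and a tool call to move; the robot and the scene stay as the last step left them, time stands still between calls to the robot, and variables do not carry over. Pictures are saved under pics/ and viewed, at most 10 in all, crops included, and the job is handed in when it is done.

Besides the shell and the picture viewer there is one more tool, called after "Call:" by a JSON object that holds its "op" and its "data". carry_out: Moves the arm, as the interface text tells. Its arguments: {"type":"object","properties":{"steps":{"type":"array","items":{"type":"array"}}},"required":["steps"]}

```bash
mkdir -p pics; ls; python3 - <<'E'
from bench import robot
import cv2,numpy as np
ims=[]
for n in("scene","top"):
    s=robot.snapshot(n); np.savez(f"pics/{n}0.npz",**s); cv2.imwrite(f"pics/{n}0.png",s["image"][:,:,::-1])
    print(n,s["mtx"].round(1).tolist(),s["R"].round(3).tolist(),s["t"].round(3).tolist())
o=robot.get_obs();print({k:np.round(v,3).tolist() for k,v in o.items()}, robot.hold_point_z)
E
```

```text
pics
scene [[381.1, 0.0, 281.5], [0.0, 381.1, 210.3], [0.0, 0.0, 1.0]] [[0.218, 0.976, -0.014], [0.743, -0.175, -0.646], [-0.633, 0.131, -0.763]] [-0.077, -0.348, 1.631]
top [[492.1, 0.0, 277.0], [0.0, 492.1, 204.3], [0.0, 0.0, 1.0]] [[-0.014, -1.0, 0.0], [-0.99, 0.014, -0.137], [0.137, -0.002, -0.991]] [-0.025, 0.555, 1.713]
{'time': 0.1, 'joint_positions': [1.094, 0.088, 1.372, -0.0, 1.684, -0.103], 'qvel': [-0.001, -0.003, -0.003, -0.0, 0.001, 0.0], 'joint_torque': [0.004, -34.125, -30.33, 0.072, 0.03, -0.0], 'tool_pos': [0.201, 0.512, 0.204], 'ee_rot': [-3.14, -0.0, 2.768], 'wrist_force': [-0.148, -0.247, -0.084], 'wrist_torque': [-0.056, -0.012, 0.068], 'finger_force': 0.0, 'width': 0.094} 0.0188
```

View pics/scene0.png

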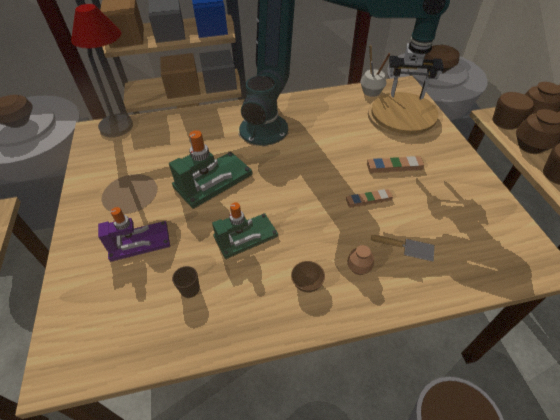

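View pics/top0.png

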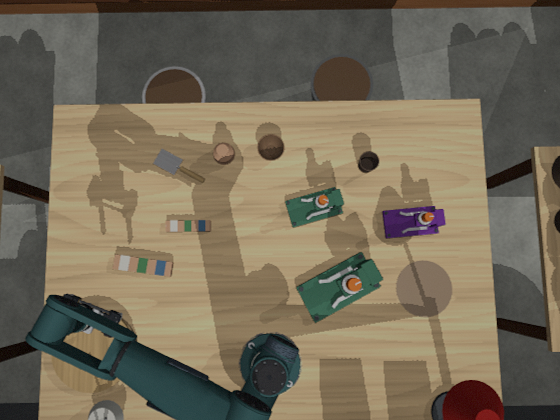

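The scene view shows the smaller bar at (370,199) and the larger at (396,165). The jigs are small green (245,234), large green (210,178) and purple (135,235). In the top view the bars are at (188,226) and (143,264), and the jigs at (314,207), (340,287) and (413,221). By the description I choose the bar at top (188,226) and the jig at top (314,207).

```bash
cat > h.py <<'E'
import numpy as np, cv2
def load(n): return dict(np.load(f"pics/{n}.npz"))
def snap(robot,cam,name):
    s=robot.snapshot(cam); np.savez(f"pics/{name}.npz",**s); return s
def ray(s,uv):
    uv=np.atleast_2d(uv).astype(float); d=np.c_[uv,np.ones(len(uv))]@np.linalg.inv(s["mtx"]).T
    return -s["R"].T@s["t"], d@s["R"]
def onplane(s,uv,z):
    c,d=ray(s,uv); return c+d*((z-c[2])/d[:,2])[:,None]
def cloud(s):
    h,w=s["z_map"].shape; v,u=np.mgrid[:h,:w]; c,d=ray(s,np.c_[u.ravel(),v.ravel()])
    return (c+d*s["z_map"].reshape(-1,1)).reshape(h,w,3)
def two(s1,p1,s2,p2):
    c1,d1=ray(s1,p1);c2,d2=ray(s2,p2);A=np.c_[d1[0],-d2[0]];k=np.linalg.lstsq(A,c2-c1,rcond=None)[0]
    a=c1+k[0]*d1[0];b=c2+k[1]*d2[0];return (a+b)/2,np.linalg.norm(a-b)
def proj(s,X):
    c=np.atleast_2d(X)@s["R"].T+s["t"];p=c@s["mtx"].T;return p[:,:2]/p[:,2:]
E
python3 - <<'E'
from h import *
T=load("top0");S=load("scene0")
for n,s,boxes in(("top",T,{"bar":(160,212,210,240),"BAR":(108,250,178,278),"jig":(280,185,348,230),"JIG":(290,250,385,325)}),("scene",S,{"bar":(340,185,400,212),"BAR":(360,150,430,178),"jig":(208,212,282,258),"JIG":(165,150,255,205)})):
    P=cloud(s);hsv=cv2.cvtColor(s["image"],cv2.COLOR_RGB2HSV)
    for k,(a,b,c,d) in boxes.items():
        m=np.zeros(P.shape[:2],bool);m[b:d,a:c]=1
        q=P[...,2]; ok=(s["z_map"]>0)&m
        if k.lower()=="bar":
            mm=ok&(q>0.012)&(q<.04); X=P[mm]
        else:
            mm=ok&(hsv[...,0]>65)&(hsv[...,0]<95)&(hsv[...,1]>90)&(q>.01)&(q<.03); X=P[mm]
        r=cv2.minAreaRect((X[:,:2]*1000).astype(np.float32)); print(n,k,len(X),"z",np.median(X[:,2]).round(4),np.round(r[0],1),np.round(r[1],1),round(r[2],1))
        if "ig" in k.lower():
            o=ok&(hsv[...,0]>4)&(hsv[...,0]<16)&(hsv[...,1]>190)&(hsv[...,2]>120)&(q>.06)
            Y=P[o];print("  orange",len(Y),Y.mean(0).round(4),Y.min(0).round(4),Y.max(0).round(4))
top=cv2.resize(T["image"][180:280,100:360],None,fx=3,fy=3,interpolation=cv2.INTER_CUBIC)
sc=cv2.resize(S["image"][140:262,160:420],None,fx=3,fy=2.4,interpolation=cv2.INTER_CUBIC)
cv2.imwrite("pics/crop1.png",np.vstack([top,sc])[:600,:,::-1])
E
```

```text
top bar 507 z 0.0198 [483.5 290. ] [162.5  71.3] 78.2
top BAR 878 z 0.0254 [355.  446.4] [207.7  69.9] 81.9
top jig 729 z 0.0196 [ 546.7 -163.2] [ 96.9 183.5] 14.8
  orange 35 [ 0.5513 -0.1812  0.1679] [ 0.538  -0.1943  0.1627] [ 0.5624 -0.1707  0.1743]
top JIG 1199 z 0.0259 [ 261.9 -241.8] [136.3 260.4] 27.6
  orange 65 [ 0.276  -0.266   0.2359] [ 0.2602 -0.2848  0.2288] [ 0.2937 -0.2473  0.2428]
scene bar 443 z 0.0196 [487.1 288.1] [161.5  44.8] 89.8
scene BAR 647 z 0.0253 [347.9 445.7] [208.9  61.1] 81.5
scene jig 4 z 0.0196 [ 530.  -153.8] [  8.3 104.9] 39.3<stdin>:15: RuntimeWarning: Mean of empty slice.
  ret = um.true_divide(
Traceback (most recent call last):
ValueError: zero-size array to reduction operation minimum which has no identity
```

```bash
python3 - <<'E'
from h import *
T=load("top0");S=load("scene0")
for n,s,(a,b,c,d),(e,f,g,h) in(("top",T,(160,212,216,240),(280,185,348,230)),("scene",S,(340,185,400,212),(222,198,282,235))):
    P=cloud(s);hsv=cv2.cvtColor(s["image"],cv2.COLOR_RGB2HSV);q=P[...,2]
    m=np.zeros(q.shape,bool);m[b:d,a:c]=1;m&=(q>.017)&(q<.024);X=P[m][:,:2];X0=np.median(X,0)
    X=X[np.linalg.norm(X-X.mean(0),axis=1)<.1];_,_,V=np.linalg.svd(X-X.mean(0));print(n,"bar",len(X),X.mean(0).round(4),"yaw",np.degrees(np.arctan2(V[0,1],V[0,0])).round(1),np.ptp((X-X.mean(0))@V.T,axis=0).round(3))
    m=np.zeros(q.shape,bool);m[f:h,e:g]=1;m&=(hsv[...,0]<18)&(hsv[...,1]>170)&(hsv[...,2]>90)&(s["z_map"]>0)&(q>.06)
    v,u=np.nonzero(m);Y=P[m];print(" cap",len(Y),(u.mean(),v.mean()),Y.mean(0).round(4) if len(Y) else hsv[f:h:4,e:g:6].tolist())
top=cv2.resize(T["image"][180:280,100:360],None,fx=3,fy=3,interpolation=cv2.INTER_CUBIC)
sc=cv2.resize(S["image"][150:262,160:420],None,fx=3,fy=2.6,interpolation=cv2.INTER_CUBIC)
cv2.imwrite("pics/crop1.png",np.vstack([top,sc])[:600,:,::-1])
E
```

```text
top bar 324 [0.4846 0.2875] yaw -90.4 [0.158 0.068]
 cap 47 (np.float64(322.1914893617021), np.float64(199.4468085106383)) [ 0.5508 -0.1818  0.165 ]
scene bar 365 [0.487  0.2868] yaw -90.1 [0.16  0.043]
 cap 86 (np.float64(234.91860465116278), np.float64(209.41860465116278)) [ 0.5605 -0.1855  0.1603]
```

View pics/crop1.png

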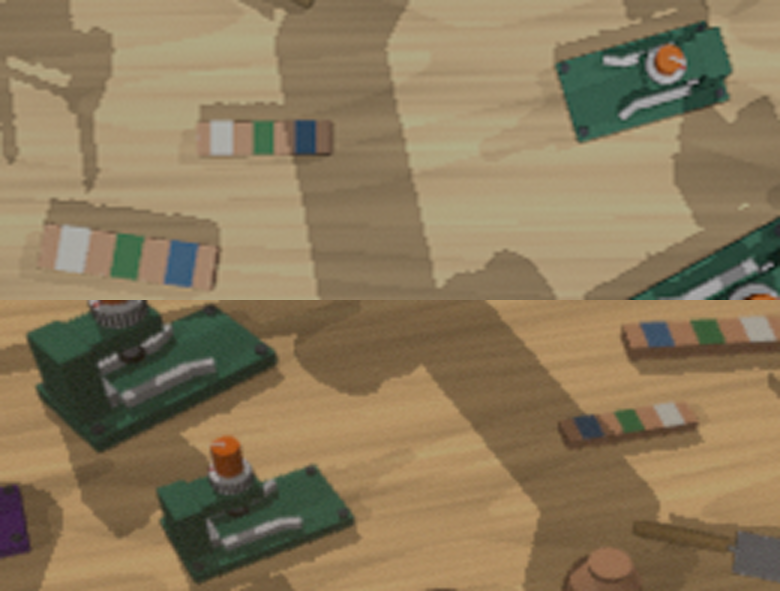

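The crop confirms the choice. The small bar (crop (265,138)) has blue, green and white bands. The small green jig (crop (640,85)) has its open mouth towards the bar (+y) and its column on the far side. Their measured tops are 20 mm, against about 25 mm for the larger copies.

Call:
{"op": "carry_out", "data": {"steps": [[[-0.06,-0.012,-0.03],1,-1],[[-0.12,-0.025,-0.05],2,-1],[[-0.17,-0.036,-0.05],3,-1],[[-0.22,-0.047,-0.05],4,-1],[[-0.27,-0.058,-0.05],5,-1],[[-0.31,-0.066,-0.05],6,-1],[[-0.334,-0.07,-0.05],6.86,-1],[[-0.334,-0.07,-0.05],6.86,-1],[[-0.334,-0.07,-0.05],6.86,-1]]}}

```text
time: 1.23
tool_pos: [0.4854, 0.3254, 0.2552]
ee_rot: [-3.14, -0.0, 1.573]
wrist_force: [-0.7, 0.2, 1.5]
width: 0.0937
finger_force: 0.0
```

```bash
cat >> h.py <<'E'
def move(robot,X,yaw):
    o=robot.get_obs();p=np.array(o["tool_pos"]);r=o["ee_rot"];from_=r[2]
    from scipy.spatial.transform import Rotation as Ro
    R=Ro.from_euler("xyz",r).as_matrix();s=R.T@(np.array(X)-p);t=-np.degrees((yaw-from_+np.pi)%(2*np.pi)-np.pi)/10
    print("at",p.round(4),np.round(r,4),"j6",round(o["joint_positions"][5],3),"-> shift",s.round(4),"turn",round(t,3))
E
python3 - <<'E'
from h import *
from bench import robot
s=snap(robot,"wrist","w1");cv2.imwrite("pics/w1.png",s["image"][:,:,::-1])
print(robot.get_obs()["time"],(-s["R"].T@s["t"]).round(3),s["mtx"].round(1).tolist());move(robot,[.486,.325,.15],np.pi/2)
P=cloud(s);m=(P[...,2]>.017)&(P[...,2]<.024)&(s["z_map"]>0);n,l,st,c=cv2.connectedComponentsWithStats(m.astype(np.uint8))
for i in range(1,n):
    if st[i,4]>300:
        r=cv2.minAreaRect((P[l==i][:,:2]*1000).astype(np.float32));print(st[i],np.median(P[l==i][:,2]).round(4),r)
E
```

```text
1.275 [0.485 0.402 0.435] [[376.6, 0.0, 280.1], [0.0, 376.6, 205.3], [0.0, 0.0, 1.0]]
at [0.4852 0.3256 0.2554] [-3.1410e+00 -3.0000e-04  1.5735e+00] j6 0.491 -> shift [-0.0007  0.0008  0.1054] turn 0.015
[ 263  135   36  136 4747] 0.0207 ((485.1127014160156, 288.8306579589844), (160.26809692382812, 39.905269622802734), 89.42186737060547)
[414 178  59  75 958] 0.0192 ((672.5126342773438, 276.6125793457031), (99.39900207519531, 16.238924026489258), 60.972965240478516)
```

View pics/w1.png

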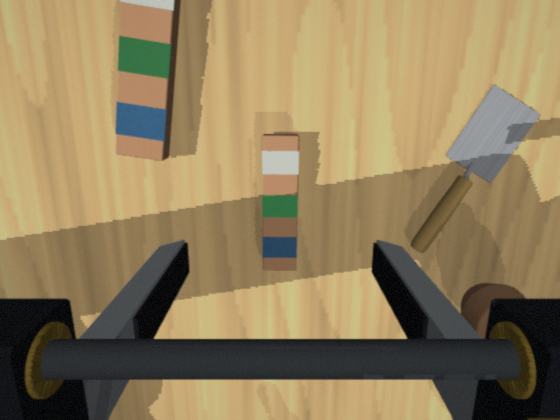

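The wrist view shows the chosen bar at (281,202), midway between the fingers, with its white end at +y, and the large bar left at (150,80). The measured size is 160.3 x 39.9 mm and the top is at 20.7 mm, so I'll grasp 40 mm behind its centre.

Call:
{"op": "carry_out", "data": {"steps": [[[0.0035,0,0.06],0.07,-1],[[0.0035,0,0.12],0.07,-1],[[0.0035,0,0.17],0.07,-1],[[0.0035,0,0.21],0.07,-1],[[0.0035,0,0.235],0.07,-1],[[0.0035,0,0.25],0.07,-1],[[0.0035,0,0.25],0.07,-1],[[0.0035,0,0.25],0.07,0.2],[[0.0035,0,0.25],0.07,1],[[0.0035,0,0.25],0.07,1]]}}

```text
time: 2.52
tool_pos: [0.4869, 0.3287, 0.0066]
ee_rot: [3.14, -0.001, 1.558]
wrist_force: [-0.2, 0.2, -0.9]
width: 0.0675
finger_force: 0.0
```

Call:
{"op": "carry_out", "data": {"steps": [[[0,0,0],0,1],[[0,0,0],0,1],[[0,0,0],0,1],[[0,0,0],0,1]]}}

```text
time: 3.02
tool_pos: [0.486, 0.3284, 0.0055]
ee_rot: [-3.141, -0.0, 1.558]
wrist_force: [-0.5, 0.1, 1.0]
width: 0.0399
finger_force: 30.0
```

Call:
{"op": "carry_out", "data": {"steps": [[[0,0,-0.01],0,1],[[0,0,-0.03],0,1],[[0,0,-0.06],0,1],[[0,0,-0.1],0,1],[[0,0,-0.15],0,1],[[0,0,-0.2],0,1],[[0,0,-0.25],0,1],[[0,0,-0.29],0,1],[[0,0,-0.29],0,1]]}}

```text
time: 4.15
tool_pos: [0.4875, 0.3291, 0.3001]
ee_rot: [3.134, -0.004, 1.558]
wrist_force: [0.0, -0.3, -3.2]
width: 0.0398
finger_force: 30.0
```

Call:
{"op": "carry_out", "data": {"steps": [[[-0.04,0.004,0],0,1],[[-0.09,0.01,0],-0.1,1],[[-0.15,0.018,0],-0.3,1],[[-0.21,0.026,0],-0.5,1],[[-0.27,0.034,0],-0.7,1],[[-0.33,0.042,0],-0.9,1],[[-0.39,0.048,0],-1.1,1],[[-0.45,0.054,0],-1.3,1],[[-0.5,0.06,0],-1.5,1],[[-0.54,0.06,0],-1.53,1]]}}

```text
time: 5.4
tool_pos: [0.5384, -0.2142, 0.2915]
ee_rot: [-3.137, -0.004, 1.824]
wrist_force: [-0.6, 0.1, -1.9]
width: 0.0397
finger_force: 30.0
```

Call:
{"op": "carry_out", "data": {"steps": [[[0,0,0],0,1],[[0,0,0],0,1],[[0,0,0],0,1]]}}

```text
time: 5.78
tool_pos: [0.5394, -0.211, 0.2948]
ee_rot: [-3.141, -0.001, 1.827]
wrist_force: [0.7, -1.0, -1.8]
width: 0.0399
finger_force: 30.0
```

```bash
python3 - <<'E'
from h import *
from bench import robot
s=snap(robot,"wrist","w2");cv2.imwrite("pics/w2.png",s["image"][:,:,::-1])
o=robot.get_obs();print(o["time"],o["joint_positions"],(-s["R"].T@s["t"]).round(3));move(robot,[.509,-.02,.1],1.829)
P=cloud(s);hsv=cv2.cvtColor(s["image"],cv2.COLOR_RGB2HSV);q=P[...,2]
g=(hsv[...,0]>65)&(hsv[...,0]<95)&(hsv[...,1]>80)&(q>.015)&(q<.025)
n,l,st,c=cv2.connectedComponentsWithStats(g.astype(np.uint8))
for i in range(1,n):
    if st[i,4]>150: r=cv2.minAreaRect((P[l==i][:,:2]*1000).astype(np.float32));print("green",st[i],np.median(q[l==i]).round(4),np.round(r[0],1),np.round(r[1],1),r[2])
oo=(hsv[...,0]<18)&(hsv[...,1]>170)&(hsv[...,2]>90)&(q>.1)&(s["z_map"]>0);print("cap",oo.sum(),P[oo].mean(0),P[oo].min(0),P[oo].max(0))
E
```

```text
5.825 [-4.70851566e-01  1.54826248e-01  1.11971302e+00  3.45993362e-04
  1.86754577e+00 -7.27103303e-01] [ 0.52  -0.137  0.475]
at [ 0.5395 -0.211   0.2952] [-3.1414e+00 -6.0000e-04  1.8271e+00] j6 -0.727 -> shift [0.1924 0.019  0.1953] turn -0.011
green [ 61   4  79 221 886] 0.0201 [ 322.5 -209.6] [  2.7 257.9] 27.363554000854492
green [ 253   48   87  160 7627] 0.0206 [ 545.4 -163.6] [ 97.9 186.3] 15.11643123626709
cap 857 [ 0.54941426 -0.17942575  0.16699836] [ 0.53664405 -0.19342771  0.13328626] [ 0.56530643 -0.16892594  0.17161236]
```

View pics/w2.png

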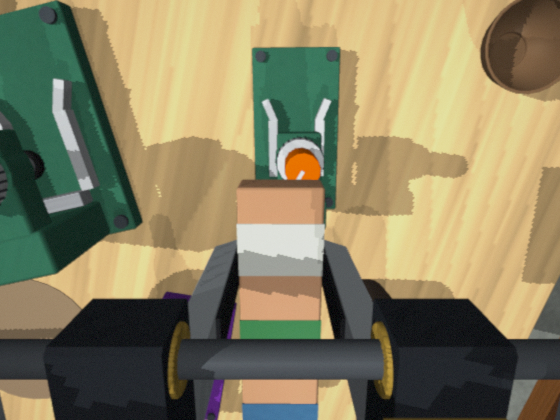

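The wrist view shows the small jig at (296,120), open end up at rows 48–55, rails at (270,135) and (322,125), and the cap at (302,167). The held bar, white end up, is at the bottom. Next I'll fit the jig axis from the bed edges, rails and cap.

```bash
python3 - <<'E'
from h import *
s=load("w2");P=cloud(s);hsv=cv2.cvtColor(s["image"],cv2.COLOR_RGB2HSV);q=P[...,2]
box=np.zeros(q.shape,bool);box[35:235,235:360]=1;Z=s["z_map"]>0
g=box&(hsv[...,0]>65)&(hsv[...,0]<95)&(hsv[...,1]>80)
# bed outline pixels by green mask per row -> side edges on plane z=.02
L=[];Rr=[]
for v in range(60,175):
    u=np.nonzero(g[v])[0]
    if len(u)>5: L.append((u[0]-.5,v));Rr.append((u[-1]+.5,v))
def fit(p): 
    X=onplane(s,p,.0203)[:,:2];x,y,a,b=cv2.fitLine(X.astype(np.float32),cv2.DIST_HUBER,0,.001,.001)[:,0][[2,3,0,1]];return np.array([x,y]),np.array([a,b])
l=fit(L);r=fit(Rr)
for n,(p,d) in(("L",l),("R",r)): print(n,p.round(4),np.degrees(np.arctan2(d[1],d[0])).round(2))
T=[]
for u in range(262,332,2):
    v=np.nonzero(g[:,u])[0]; T.append((u,v[0]-.5))
t=fit(T);print("open edge",t[0].round(4),np.degrees(np.arctan2(t[1][1],t[1][0])).round(2))
d=l[1]*np.sign(-l[1][1])+r[1]*np.sign(-r[1][1]);d/=np.linalg.norm(d);nrm=np.array([-d[1],d[0]])
w=(l[0]-r[0])@nrm;c=(l[0]+r[0])/2@nrm;print("yaw",np.degrees(np.arctan2(d[1],d[0])).round(2),"width",w,"lat",c)
# cap
o=box&((hsv[...,0]<18)&(hsv[...,1]>170)|((hsv[...,2]>0)&(q>.165)&(q<.18)))&Z&(q>.16)&(q<.18)
print("captop z",np.percentile(q[o],[5,50,95]).round(4))
pts=np.argwhere(o)[:,::-1].astype(np.float32);X=onplane(s,pts,np.median(q[o]))[:,:2];cc,rad=cv2.minEnclosingCircle((X*1000).astype(np.float32));cc=np.array(cc)/1000
print("cap",cc,rad,"lat off",cc@nrm-c,"along from open",(cc-t[0])@d)
# rails
ra=box&Z&(hsv[...,1]<60)&(q>.026)&(q<.036);Y=P[ra];a=(Y[:,:2]-t[0])@d;b=Y[:,:2]@nrm-c
print("rail z",np.median(Y[:,2]))
for lo in range(40,110,8):
    k=(a>lo/1000)&(a<lo/1000+.008)
    if k.sum()>3: print(lo,k.sum(),"+",np.percentile(b[k&(b>0)],[5,95]).round(4) if (k&(b>0)).any() else 0,"-",np.percentile(b[k&(b<0)],[5,95]).round(4) if (k&(b<0)).any() else 0)
# held bar top
hb=Z&(q>.28)&(q<.34);hb[235:]=0;B=P[hb];rr=cv2.minAreaRect((B[:,:2]*1000).astype(np.float32));print("held",np.median(B[:,2]),rr)
E
```

```text
L [ 0.4933 -0.1576] -74.7
R [ 0.5882 -0.1348] -74.92
open edge [ 0.5247 -0.0727] 14.6
yaw -74.81 width -0.0975641 lat 0.4835808
captop z [0.1674 0.1695 0.1708]
cap [ 0.5511167  -0.18255977] 15.037077903747559 lat off 0.00047127488801190776 along from open 0.11292046402932386
rail z 0.03264849536666864
56 107 + [0.0298 0.0386] - [-0.0372 -0.0293]
64 120 + [0.0266 0.0355] - [-0.034  -0.0261]
72 114 + [0.0239 0.0322] - [-0.0308 -0.0225]
80 125 + [0.0231 0.0323] - [-0.0309 -0.0217]
88 112 + [0.0229 0.0325] - [-0.031  -0.0218]
96 73 + [0.0301 0.0326] - [-0.0312 -0.0231]
104 70 + [0.0304 0.0317] - [-0.0313 -0.0232]
held 0.30991667756652574 ((532.0615844726562, -182.58311462402344), (40.237083435058594, 22.820377349853516), 14.330350875854492)
```

The jig fit gives yaw −74.8° and cap centre (0.551, −0.183). The open edge is 113 mm before the cap, rail tops are at 32.6 mm and the cap radius is 15.0 mm, so every check fits. Now I'll back off to the mouth and lower.

Call:
{"op": "carry_out", "data": {"steps": [[[0.05,0.004,0],0,1],[[0.1,0.008,0],0,1],[[0.15,0.012,0],-0.05,1],[[0.19,0.0155,0],-0.05,1],[[0.2096,0.0168,0.02],-0.05,1],[[0.2096,0.0168,0.07],-0.05,1],[[0.2096,0.0168,0.12],-0.05,1],[[0.2096,0.0168,0.17],-0.05,1],[[0.2096,0.0168,0.21],-0.05,1],[[0.2096,0.0168,0.24],-0.05,1]]}}

```text
time: 7.08
tool_pos: [0.5018, -0.0041, 0.0537]
ee_rot: [-3.14, -0.001, 1.836]
wrist_force: [-0.4, 0.2, -2.2]
width: 0.0397
finger_force: 30.0
```

Call:
{"op": "carry_out", "data": {"steps": [[[0,0,0.01],0,1],[[0,0,0.018],0,1],[[0,0,0.018],0,1],[[0,0,0.018],0,1]]}}

```text
time: 7.58
tool_pos: [0.504, -0.0053, 0.0389]
ee_rot: [3.139, 0.001, 1.834]
wrist_force: [-0.2, -0.7, -2.0]
width: 0.0397
finger_force: 30.0
```

```bash
python3 - <<'E'
from h import *
from bench import robot
print(robot.get_obs()["time"]);move(robot,[.5026,-.0040,.027],1.836)
t=snap(robot,"scene","s1");p=snap(robot,"top","t1")
a=cv2.resize(t["image"][180:270,190:310],None,fx=5,fy=5);b=cv2.resize(p["image"][185:245,245:355],None,fx=5.45,fy=5)
for n,s in(("s",t),("t",p)):
    P=cloud(s);hsv=cv2.cvtColor(s["image"],cv2.COLOR_RGB2HSV);q=P[...,2]
cv2.imwrite("pics/c2.png",np.vstack([a,b])[:600,:,::-1]) if 0 else cv2.imwrite("pics/c2.png",a[:,:,::-1])
E
```

```text
7.575
at [ 0.504  -0.0053  0.0389] [3.1391e+00 9.0000e-04 1.8341e+00] j6 -0.386 -> shift [ 0.0016 -0.001   0.0119] turn -0.011
```

View pics/c2.png

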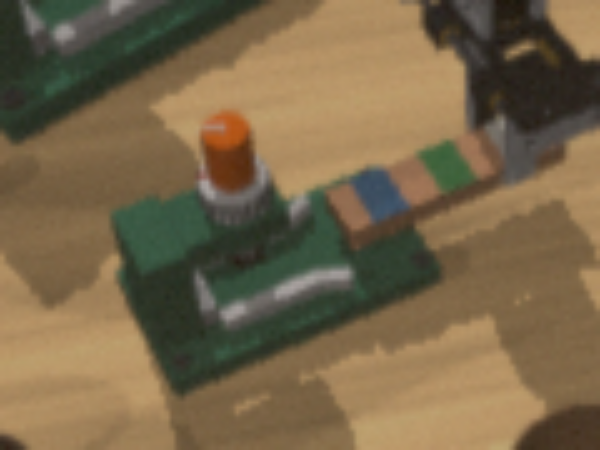

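The crop shows the bar held level over the bed's open end at (420,190), in line with the rails and short of the flared mouths at (300,205) and (350,270). Lowering.

Call:
{"op": "carry_out", "data": {"steps": [[[0,0,0.004],0,1],[[0,0,0.008],0,1],[[0,0,0.01],0,1],[[0,0,0.01],0,1],[[0,0,0.01],0,1],[[0,0,0.01],0,1]]}}

```text
time: 8.43
tool_pos: [0.5031, -0.0052, 0.0276]
ee_rot: [3.141, 0.0, 1.834]
wrist_force: [-0.2, 0.7, -2.7]
width: 0.0394
finger_force: 30.0
```

```bash
python3 - <<'E'
from h import *
from bench import robot
move(robot,[.5275,-.0957,.0265],1.836)
E
```

```text
at [ 0.5031 -0.0052  0.0276] [3.1413e+00 1.0000e-04 1.8340e+00] j6 -0.386 -> shift [-0.0937  0.      0.0011] turn -0.011
```

Call:
{"op": "carry_out", "data": {"steps": [[[-0.006,0,0.001],0,1],[[-0.014,0,0.001],0,1],[[-0.022,0,0.001],0,1],[[-0.03,0,0.001],0,1],[[-0.038,0,0.001],0,1],[[-0.045,0,0.001],0,1],[[-0.05,0,0.001],0,1],[[-0.05,0,0.001],0,1],[[-0.05,0,0.001],0,1]]}}

```text
time: 9.55
tool_pos: [0.5159, -0.0533, 0.0264]
ee_rot: [3.142, -0.0, 1.834]
wrist_force: [0.0, 0.3, -2.3]
width: 0.0397
finger_force: 30.0
```

Call:
{"op": "carry_out", "data": {"steps": [[[-0.006,0,0],0,1],[[-0.013,0,0],0,1],[[-0.02,0,0],0,1],[[-0.026,0,0],0,1],[[-0.031,0,0],0,1],[[-0.035,0,0],0,1],[[-0.036,0,0],0,1],[[-0.036,0,0],0,1]]}}

```text
time: 10.55
tool_pos: [0.5253, -0.0882, 0.0264]
ee_rot: [-3.142, -0.0, 1.834]
wrist_force: [-0.7, -0.1, -2.6]
width: 0.0401
finger_force: 30.0
```

Creep to contact, about 8 mm left.

Call:
{"op": "carry_out", "data": {"steps": [[[-0.002,0,0],0,1],[[-0.004,0,0],0,1],[[-0.005,0,0],0,1],[[-0.006,0,0],0,1],[[-0.006,0,0],0,1],[[-0.006,0,0],0,1]]}}

```text
time: 11.3
tool_pos: [0.5269, -0.094, 0.0265]
ee_rot: [3.142, -0.0, 1.834]
wrist_force: [0.2, -0.1, -2.0]
width: 0.0397
finger_force: 30.0
```

Call:
{"op": "carry_out", "data": {"steps": [[[-0.0005,0,0],0,1],[[-0.001,0,0],0,1],[[-0.0015,0,0],0,1],[[-0.002,0,0],0,1],[[-0.002,0,0],0,1]]}}

```text
time: 11.92
tool_pos: [0.5274, -0.096, 0.0265]
ee_rot: [3.142, -0.0, 1.834]
wrist_force: [0.1, 0.2, -2.9]
width: 0.0396
finger_force: 30.0
```

Call:
{"op": "carry_out", "data": {"steps": [[[-0.0005,0,0],0,1],[[-0.001,0,0],0,1],[[-0.0015,0,0],0,1],[[-0.002,0,0],0,1],[[-0.002,0,0],0,1]]}}

```text
time: 12.55
tool_pos: [0.5277, -0.0972, 0.0263]
ee_rot: [-3.141, -0.001, 1.834]
wrist_force: [-0.4, 2.8, -2.0]
width: 0.0395
finger_force: 30.0
```

Call:
{"op": "carry_out", "data": {"steps": [[[-0.0005,0,0],0,1],[[-0.001,0,0],0,1],[[-0.001,0,0],0,1],[[-0.001,0,0],0,1]]}}

```text
time: 13.05
tool_pos: [0.5276, -0.0973, 0.0262]
ee_rot: [-3.141, -0.003, 1.834]
wrist_force: [-2.2, 6.8, -1.2]
width: 0.0397
finger_force: 30.0
```

Call:
{"op": "carry_out", "data": {"steps": [[[-0.0005,0,0.0005],0,1],[[-0.0005,0,0.001],0,1],[[-0.0005,0,0.001],0,1],[[-0.0003,0,0.001],0,0.1],[[-0.0003,0,0.001],0,-0.2],[[-0.0003,0,0.0],0,-0.4],[[-0.0003,0,0.0],0,-0.5],[[-0.0003,0,0.0],0,-0.5]]}}

```text
time: 14.05
tool_pos: [0.5283, -0.0993, 0.0265]
ee_rot: [3.141, 0.0, 1.834]
wrist_force: [-0.4, -0.2, -0.2]
width: 0.0701
finger_force: 0.0
```

Call:
{"op": "carry_out", "data": {"steps": [[[0,0,-0.02],0,-0.5],[[0,0,-0.05],0,-0.5],[[0.03,0,-0.06],0,0],[[0.07,0,-0.06],0,0.5],[[0.07,0,-0.04],0,1],[[0.07,0,-0.015],0,1],[[0.07,0,-0.004],0,1],[[0.07,0,-0.002],0,1],[[0.07,0,-0.002],0,1]]}}

```text
time: 15.18
tool_pos: [0.5106, -0.0318, 0.0291]
ee_rot: [3.14, 0.0, 1.834]
wrist_force: [-0.1, 0.2, 0.6]
width: 0.0038
finger_force: 0.0
```

```bash
python3 - <<'E'
from h import *
from bench import robot
o=robot.get_obs();print(o["time"],o["width"],o["wrist_force"])
move(robot,np.r_[np.array([.5590,-.2115])-.16*np.array([.2622,-.965]),.025],1.836)
for n,box in(("top",(225,285,120,200)),("scene",)+((0,0,0,0),)):
    s=snap(robot,n,n+"2");P=cloud(s);q=P[...,2];hsv=cv2.cvtColor(s["image"],cv2.COLOR_RGB2HSV)
    seat=np.array([.5590,-.2115]);d=np.array([.2622,-.965]);nn=np.array([.965,.2622])
    A=(P[...,:2]-seat)@d;B=(P[...,:2]-seat)@nn
    m=(abs(B)<.04)&(A<-.05)&(A>-.2)&(q>.034)&(q<.046)&(s["z_map"]>0)
    print(n,m.sum(),np.median(q[m]),"x",np.percentile(A[m],[1,99]).round(4),"y",np.percentile(B[m],[2,50,98]).round(4))
    if n=="scene": cv2.imwrite("pics/c3.png",cv2.resize(s["image"][180:270,190:310],None,fx=6,fy=6)[:,:,::-1])
E
```

```text
15.175 0.0038118268305784627 [-0.10571835  0.17980414  0.60987116]
at [ 0.5106 -0.0318  0.0291] [3.1405e+00 4.0000e-04 1.8337e+00] j6 -0.436 -> shift [-0.0261 -0.0004  0.0042] turn -0.013
top 177 0.03944673323320402 x [-0.1388 -0.0526] y [-0.0291 -0.0008  0.031 ]
scene 342 0.03951716003131561 x [-0.1772 -0.0511] y [-0.0191  0.004   0.022 ]
```

View pics/c3.png

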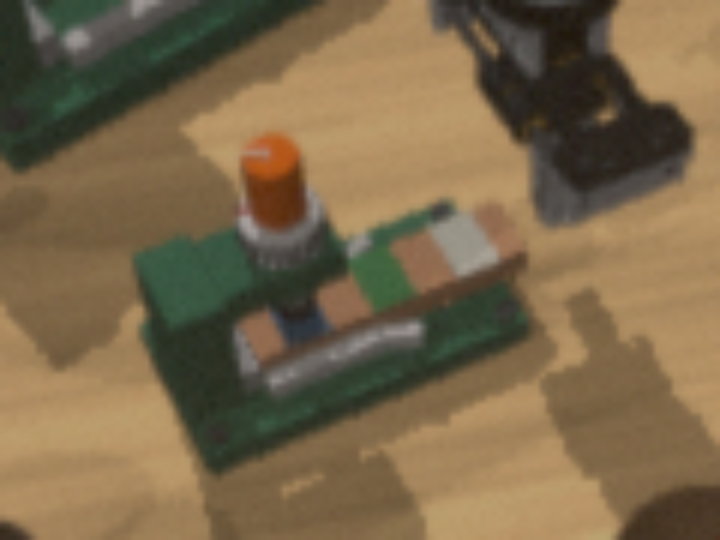

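The crop shows the bar lying between the rails under the foot, its blue end at the stop at (255,335) and its top at 39.5 mm. Its tail is at (510,240) with the closed fingers just behind. A gentle push on the tail will make sure it is home.

Call:
{"op": "carry_out", "data": {"steps": [[[-0.003,0,0],0,1],[[-0.006,0,0],0,1],[[-0.009,0,0],0,1],[[-0.011,0,0],0,1],[[-0.0125,0,0],0,1],[[-0.0135,0,0],0,1],[[-0.0145,0,0],0,1],[[-0.0145,0,0],0,1]]}}

```text
time: 16.27
tool_pos: [0.5138, -0.0456, 0.0285]
ee_rot: [-3.142, -0.0, 1.834]
wrist_force: [0.8, 0.2, 0.3]
width: 0.0004
finger_force: 0.0
```

Call:
{"op": "carry_out", "data": {"steps": [[[-0.0007,0,0],0,1],[[-0.0014,0,0],0,1],[[-0.002,0,0],0,1],[[-0.002,0,0],0,1]]}}

```text
time: 16.77
tool_pos: [0.5144, -0.0475, 0.0285]
ee_rot: [3.141, -0.0, 1.834]
wrist_force: [0.9, 0.2, -0.9]
width: 0.0002
finger_force: 0.0
```

Call:
{"op": "carry_out", "data": {"steps": [[[-0.0007,0,0],0,1],[[-0.0014,0,0],0,1],[[-0.002,0,0],0,1],[[-0.002,0,0],0,1]]}}

```text
time: 17.27
tool_pos: [0.5149, -0.0495, 0.0285]
ee_rot: [3.142, -0.0, 1.834]
wrist_force: [0.2, -0.1, -0.7]
width: 0.0004
finger_force: 0.0
```

Call:
{"op": "carry_out", "data": {"steps": [[[-0.0005,0,0],0,1],[[-0.001,0,0],0,1],[[-0.001,0,0],0,1]]}}

```text
time: 17.65
tool_pos: [0.5149, -0.0496, 0.0285]
ee_rot: [-3.142, -0.002, 1.834]
wrist_force: [-2.2, 3.5, 1.7]
width: 0.0004
finger_force: 1.9
```

Call:
{"op": "carry_out", "data": {"steps": [[[-0.0005,0,0],0,1],[[-0.001,0,0],0,1],[[-0.001,0,0],0,1],[[-0.001,0,0],0,1]]}}

```text
time: 18.15
tool_pos: [0.5149, -0.0496, 0.0284]
ee_rot: [-3.141, -0.004, 1.834]
wrist_force: [-1.7, 5.7, 2.5]
width: 0.0004
finger_force: 3.4
```

The tail push reads 5.7 N with no motion, so the bar is home. Next I rise and wind the wrist back over the cap.

Call:
{"op": "carry_out", "data": {"steps": [[[0.015,0,-0.01],0,1],[[0.03,0,-0.06],-0.5,1],[[0.03,0,-0.12],-1,0],[[0.03,0,-0.18],-2,-1],[[0.03,0,-0.22],-3,-1],[[-0.01,0,-0.22],-4,-1],[[-0.05,0,-0.22],-5,-1],[[-0.09,0,-0.22],-6,-1],[[-0.12,0,-0.22],-7,-1],[[-0.1365,0,-0.22],-8,-1]]}}

```text
time: 19.4
tool_pos: [0.5511, -0.1851, 0.2489]
ee_rot: [-3.139, 0.0, -3.049]
wrist_force: [0.2, 0.4, -0.5]
width: 0.077
finger_force: 0.0
```

Call:
{"op": "carry_out", "data": {"steps": [[[0,0,0],-0.9,-1],[[0,0,0],-1.8,-1],[[0,0,0],-1.8,-1],[[0,0,0],-1.8,-1],[[0,0,0],-1.8,-1]]}}

```text
time: 20.02
tool_pos: [0.5509, -0.1831, 0.2486]
ee_rot: [-3.141, 0.0, -2.74]
wrist_force: [0.4, -0.5, 0.4]
width: 0.0941
finger_force: 0.0
```

```bash
python3 - <<'E'
from h import *
from bench import robot
o=robot.get_obs();print(o["time"],o["joint_positions"].round(3) if hasattr(o["joint_positions"],"round") else o["joint_positions"])
move(robot,[.5511,-.1826,.139],o["ee_rot"][2])
s=snap(robot,"wrist","w3");P=cloud(s);q=P[...,2];hsv=cv2.cvtColor(s["image"],cv2.COLOR_RGB2HSV)
m=(s["z_map"]>0)&(q>.155)&(q<.185)&(abs(P[...,0]-.551)<.03)&(abs(P[...,1]+.183)<.03)
h=np.median(q[m]);X=onplane(s,np.argwhere(m)[:,::-1],h)[:,:2];print(m.sum(),np.percentile(q[m],[5,50,95]),cv2.minEnclosingCircle((X*1000).astype(np.float32)))
# same top in fixed top view, ray onto this height
t=load("top2");th=cv2.cvtColor(t["image"],cv2.COLOR_RGB2HSV);tp=cloud(t);k=(abs(tp[...,0]-.551)<.025)&(abs(tp[...,1]+.183)<.025)&(tp[...,2]>.15)
Y=onplane(t,np.argwhere(k)[:,::-1],h)[:,:2];print(k.sum(),Y.mean(0))
cv2.imwrite("pics/w3.png",s["image"][:,:,::-1])
E
```

```text
20.025 [-0.418  0.152  1.215 -0.     1.775 -2.391]
at [ 0.5509 -0.1831  0.2486] [-3.1411e+00  1.0000e-04 -2.7399e+00] j6 -2.391 -> shift [-0.0004  0.0005  0.1096] turn -0.0
1422 [0.16123506 0.16943552 0.1707992 ] ((549.5532836914062, -184.16957092285156), 16.11283302307129)
69 [ 0.55013748 -0.18089027]
```

View pics/w3.png

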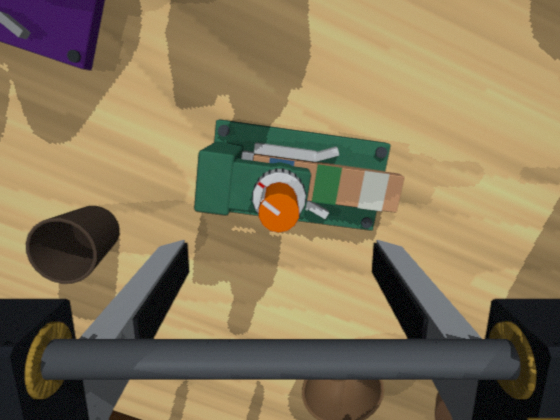

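The wrist view shows the cap at (278,210), midway between the fingers, with its stripe at (269,207). The thimble's red mark is at (262,184), and the bar sits between the rails at (340,183). The cap top is at about 170 mm, so I'll grip with the TCP at 139 mm, 12 mm above the thimble.

Call:
{"op": "carry_out", "data": {"steps": [[[-0.0004,0.0005,0.04],0,-1],[[-0.0004,0.0005,0.08],0,-1],[[-0.0004,0.0005,0.1],0,-0.5],[[-0.0004,0.0005,0.1095],0,-0.2],[[-0.0004,0.0005,0.1095],0,-0.1],[[-0.0004,0.0005,0.1095],0,0.1],[[-0.0004,0.0005,0.1095],0,0.25],[[-0.0004,0.0005,0.1095],0,1],[[-0.0004,0.0005,0.1095],0,1],[[-0.0004,0.0005,0.1095],0,1]]}}

```text
time: 21.32
tool_pos: [0.5518, -0.1838, 0.1396]
ee_rot: [-3.139, 0.001, -2.739]
wrist_force: [2.0, -3.7, 1.1]
width: 0.0293
finger_force: 30.0
```

```bash
python3 - <<'E'
from bench import robot
o=robot.get_obs();print({k:[round(float(x),3) for x in (v if hasattr(v,'__len__') else [v])] for k,v in o.items() if k!='qvel'})
E
```

```text
{'time': [21.325], 'joint_positions': [-0.418, 0.176, 1.402, -0.001, 1.56, -2.391], 'joint_torque': [1.824, -36.972, -27.973, 0.835, 1.119, 0.013], 'tool_pos': [0.552, -0.184, 0.14], 'ee_rot': [-3.139, 0.001, -2.739], 'wrist_force': [2.006, -3.703, 1.111], 'wrist_torque': [-0.625, -0.312, 0.045], 'finger_force': [29.993], 'width': [0.029]}
```

Call:
{"op": "carry_out", "data": {"steps": [[[0,-0.0009,0],0,1],[[0,-0.0009,0],0.7,1],[[0,-0.0009,0],1.4,1],[[0,-0.0009,0],2.1,1],[[0,-0.0009,0],2.8,1],[[0,-0.0009,0],3.5,1],[[0,-0.0009,0],4.2,1],[[0,-0.0009,0],4.9,1],[[0,-0.0009,0],5.6,1],[[0,-0.0009,0],6,1]]}}

```text
time: 22.58
tool_pos: [0.5519, -0.1843, 0.1396]
ee_rot: [-3.141, 0.002, 2.495]
wrist_force: [1.3, -3.9, 1.3]
width: 0.0295
finger_force: 30.0
```

```bash
cat > st.py <<'E'
from bench import robot
import numpy as np
o=robot.get_obs();print(round(o["time"],2),"pos",np.round(o["tool_pos"],4),"yaw",round(o["ee_rot"][2],3),"j6",round(o["joint_positions"][5],3),"tau6",round(o["joint_torque"][5],3),"F",np.round(o["wrist_force"],1),"M",np.round(o["wrist_torque"],3),"w",round(o["width"],4))
E
python3 st.py
```

```text
22.57 pos [ 0.5519 -0.1843  0.1396] yaw 2.495 j6 -1.343 tau6 -0.27 F [ 1.3 -3.9  1.3] M [-0.736 -0.278  0.076] w 0.0295
```

Call:
{"op": "carry_out", "data": {"steps": [[[-0.0006,-0.0005,0],0.5,1],[[-0.0006,-0.0005,0],1,1],[[-0.0006,-0.0005,0],1.5,1],[[-0.0006,-0.0005,0],2,1]]}}

```text
time: 23.08
tool_pos: [0.5518, -0.1846, 0.1396]
ee_rot: [3.141, 0.001, 2.145]
wrist_force: [0.3, -3.0, 1.0]
width: 0.0295
finger_force: 30.0
```

```bash
python3 st.py
```

```text
23.07 pos [ 0.5518 -0.1846  0.1396] yaw 2.145 j6 -0.995 tau6 -0.462 F [ 0.3 -3.   1. ] M [-0.501 -0.121  0.084] w 0.0295
```

Call:
{"op": "carry_out", "data": {"steps": [[[0,0,0],0.4,1],[[0,0,0],0.8,1],[[0,0,0],1.2,1]]}}

```text
time: 23.45
tool_pos: [0.5517, -0.1846, 0.1396]
ee_rot: [3.141, 0.001, 1.937]
wrist_force: [0.4, -3.0, 1.8]
width: 0.0292
finger_force: 30.0
```

```bash
python3 st.py
```

```text
23.45 pos [ 0.5517 -0.1846  0.1396] yaw 1.937 j6 -0.786 tau6 -0.348 F [ 0.4 -3.   1.8] M [-0.569 -0.111  0.159] w 0.0292
```

```bash
cat > av.py <<'E'
from bench import robot
from h import *
M=[]
for i in range(6):
    s=robot.snapshot("wrist" if i<5 else "scene"); o=robot.get_obs();M.append(np.r_[o["wrist_torque"],o["wrist_force"],o["joint_torque"][5],o["ee_rot"][2],o["joint_positions"][5]])
    if i==0: w=s
M=np.array(M);print(round(o["time"],2),"Mz",M[:,2].round(3),"mean",M.mean(0).round(3))
def red(s):
    P=cloud(s);hsv=cv2.cvtColor(s["image"],cv2.COLOR_RGB2HSV);r=((hsv[...,0]<5)|(hsv[...,0]>172))&(hsv[...,1]>130)&(hsv[...,2]>70)&(np.hypot(P[...,0]-.5515,P[...,1]+.184)<.035)&(P[...,2]>.09)&(s["z_map"]>0)
    X=P[r]; return r.sum(),(X.mean(0).round(4),np.degrees(np.arctan2(*(X.mean(0)[:2]-[.5515,-.184])[::-1])).round(1)) if r.any() else None
print("wrist red",red(w));print("scene red",red(s))
E
python3 av.py; python3 - <<'E'
import sys;sys.argv=['x']
src=open('av.py').read().split("def red")[1].split("print(\"wrist")[0]
from h import *
exec("def red"+src)
for n in("w3","scene2","top2"): print(n,red(load(n)))
E
```

```text
23.75 Mz [-0.03  -0.1   -0.096 -0.073 -0.029 -0.079] mean [-0.681 -0.028 -0.068  0.056 -2.949  3.437  0.01   1.938 -0.788]
wrist red (np.int64(50), (array([ 0.5334, -0.178 ,  0.1266]), np.float64(161.6)))
scene red (np.int64(0), None)
w3 (np.int64(19), (array([ 0.5461, -0.2016,  0.1267]), np.float64(-107.1)))
scene2 (np.int64(0), None)
top2 (np.int64(0), None)
```

The thimble's red mark is visible in the wrist camera: thimble angle −107.1° → 161.6°, which is 91° clockwise against 92° for the tool. There is no slip yet, so I'll use the mark as the slip gauge.

Call:
{"op": "carry_out", "data": {"steps": [[[0,0,0.0002],0.5,1],[[0,0,0.0002],1,1],[[0,0,0.0002],1.5,1],[[0,0,0.0002],2,1],[[0,0,0.0002],2.2,1]]}}

```text
time: 24.38
tool_pos: [0.5515, -0.1846, 0.1396]
ee_rot: [3.141, 0.001, 1.554]
wrist_force: [-0.9, -3.8, 4.5]
width: 0.0295
finger_force: 30.0
```

```bash
sed -i 's/range(6)/range(2)/; s/i<5/i<2/; s/^print("wrist red".*/print("wrist red",red(w))/' av.py; python3 av.py
```

```text
24.48 Mz [ 0.013 -0.004] mean [-7.890e-01  2.010e-01  5.000e-03 -7.860e-01 -4.177e+00  5.326e+00
  1.300e-01  1.555e+00 -4.040e-01]
wrist red (np.int64(50), (array([ 0.5368, -0.1717,  0.1266]), np.float64(140.1)))
```

Call:
{"op": "carry_out", "data": {"steps": [[[0,0,-0.0003],0.5,1],[[0,0,-0.0003],1,1],[[0,0,-0.0003],1.5,1],[[0,0,-0.0003],2,1]]}}

```text
time: 24.98
tool_pos: [0.5514, -0.1846, 0.1396]
ee_rot: [3.141, 0.001, 1.204]
wrist_force: [-1.0, -3.1, 4.9]
width: 0.0295
finger_force: 30.0
```

```bash
python3 av.py
```

```text
25.07 Mz [0.049 0.   ] mean [-0.874  0.342  0.024 -0.962 -4.069  5.317  0.278  1.204 -0.054]
wrist red (np.int64(48), (array([ 0.541 , -0.1681,  0.1266]), np.float64(123.4)))
```

Call:
{"op": "carry_out", "data": {"steps": [[[0,0,0],0.5,1],[[0,0,0],1,1],[[0,0,0],1.2,1]]}}

```text
time: 25.45
tool_pos: [0.5513, -0.1846, 0.1396]
ee_rot: [3.141, 0.001, 0.997]
wrist_force: [-1.9, -3.6, 5.2]
width: 0.0294
finger_force: 30.0
```

```bash
python3 av.py
```

```text
25.55 Mz [0.187 0.073] mean [-0.918  0.407  0.13  -1.771 -4.433  5.562  0.219  0.997  0.153]
wrist red (np.int64(54), (array([ 0.5411, -0.1683,  0.1265]), np.float64(123.5)))
```

The thimble has stopped at 123.5° while the tool moved on 12°, so the clutch is slipping, about 15–16° so far. I'll turn 29° more to reach about 45°.

Call:
{"op": "carry_out", "data": {"steps": [[[0,0,0],0.5,1],[[0,0,0],1,1],[[0,0,0],1.5,1],[[0,0,0],2,1],[[0,0,0],2.5,1],[[0,0,0],2.9,1],[[0,0,0],2.9,1]]}}

```text
time: 26.42
tool_pos: [0.5511, -0.1845, 0.1396]
ee_rot: [3.141, 0.001, 0.492]
wrist_force: [-2.0, -4.1, 5.8]
width: 0.0295
finger_force: 30.0
```

```bash
python3 av.py
```

```text
26.52 Mz [0.008 0.009] mean [-0.861  0.535  0.008 -2.362 -3.433  5.436  0.015  0.492  0.659]
wrist red (np.int64(4), (array([ 0.5467, -0.1691,  0.1353]), np.float64(107.9)))
```

Call:
{"op": "carry_out", "data": {"steps": [[[0,0,0],0,0.2],[[0,0,0],0,-0.3],[[0,0,0],0,-0.6],[[0,0,0],0,-0.8],[[0,0,-0.01],0,-0.8],[[0,0,-0.04],0,-0.8],[[0,0,-0.08],0,-0.8],[[0,0,-0.11],0,-0.8],[[0,0,-0.11],0,-0.8],[[0,0,-0.11],0,-0.8]]}}

```text
time: 27.78
tool_pos: [0.5512, -0.184, 0.2479]
ee_rot: [-3.14, 0.001, 0.49]
wrist_force: [0.5, 0.9, -0.4]
width: 0.0845
finger_force: 0.0
```

```bash
python3 - <<'E'
src=open('av.py').read().split("def red")[1].split("print(\"wrist")[0]
from h import *
from bench import robot
exec("def red"+src)
s=snap(robot,"wrist","w4");print(robot.get_obs()["time"],robot.get_obs()["wrist_force"].round(1))
def stripe(s):
    P=cloud(s);hsv=cv2.cvtColor(s["image"],cv2.COLOR_RGB2HSV);q=P[...,2]
    top=(abs(q-.1705)<.006)&(np.hypot(P[...,0]-.5515,P[...,1]+.184)<.02)&(s["z_map"]>0)
    w=top&(hsv[...,1]<120)&(hsv[...,2]>140);o=top&~w;c=P[top][:,:2].mean(0);X=P[w][:,:2];_,_,V=np.linalg.svd(X-X.mean(0));d=V[0]*np.sign(V[0]@(X.mean(0)-c));return w.sum(),c.round(4),np.degrees(np.arctan2(*(X.mean(0)-c)[::-1])).round(1),np.degrees(np.arctan2(d[1],d[0])).round(1)
for n,x in(("w3",load("w3")),("w4",s)): print(n,"red",red(x),"stripe",stripe(x))
a=cv2.resize(load("w3")["image"][100:260,170:430],None,fx=2.9,fy=1.85)
b=cv2.resize(s["image"][60:260,170:430],None,fx=2.9,fy=1.5)
cv2.imwrite("pics/c4.png",np.vstack([a,b])[:,:,::-1])
E
```

```text
27.825 [ 0.2 -0.5 -0.6]
w3 red (np.int64(19), (array([ 0.5461, -0.2016,  0.1267]), np.float64(-107.1))) stripe (np.int64(112), array([ 0.5503, -0.1837]), np.float64(-105.3), np.float64(-85.4))
w4 red (np.int64(18), (array([ 0.5412, -0.1679,  0.1265]), np.float64(122.6))) stripe (np.int64(108), array([ 0.552 , -0.1834]), np.float64(79.5), np.float64(101.1))
```

View pics/c4.png

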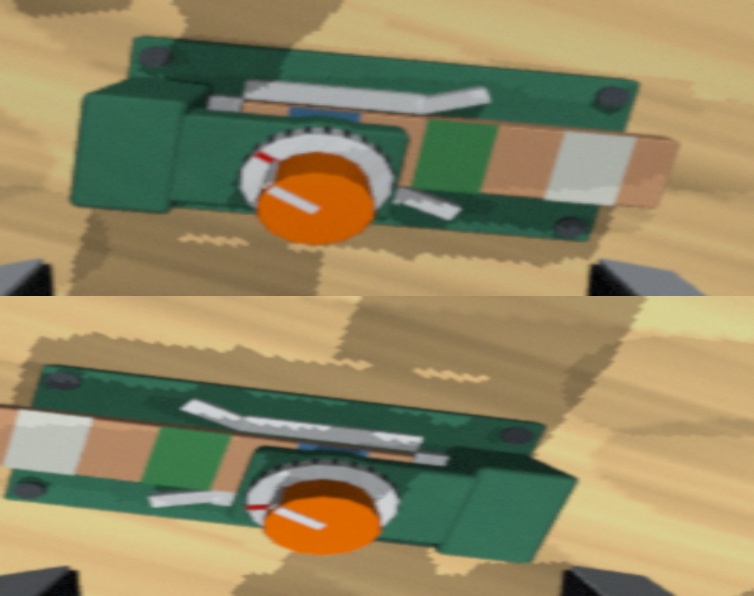

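The crop, before on top and after below, shows cap stripe and thimble mark. The stripe turned about 174–175° and the thimble 130°, so slip is about 44°. The bar is still between the rails. Last I'll compare band positions before and after, then move well clear.

Call:
{"op": "carry_out", "data": {"steps": [[[0,0,-0.03],0,-0.8],[[0,0,-0.06],0,-0.8],[[0,0,-0.06],0,-0.8],[[0,0,-0.06],0,-0.8]]}}

```text
time: 28.32
tool_pos: [0.5511, -0.1839, 0.3066]
ee_rot: [-3.139, 0.002, 0.49]
wrist_force: [0.2, 0.0, -0.6]
width: 0.0845
finger_force: 0.0
```

```bash
python3 - <<'E'
from h import *
from bench import robot
sn=snap(robot,"scene","sc5")
seat=np.array([.5590,-.2115]);d=np.array([.2622,-.965]);nn=np.array([.965,.2622])
for n in("w3","w4","scene2","sc5"):
    s=load(n);P=cloud(s);q=P[...,2];h=cv2.cvtColor(s["image"],cv2.COLOR_RGB2HSV);A=(P[...,:2]-seat)@d;B=(P[...,:2]-seat)@nn
    m=(abs(q-.04)<.005)&(abs(B)<.024)&(s["z_map"]>0)&(h[...,0]>45)&(h[...,0]<90)&(h[...,1]>90)&(A<-.065)&(A>-.11)
    e=(abs(q-.04)<.004)&(abs(B)<.015)&(s["z_map"]>0)&(A<-.1)&(A>-.2)
    print(n,m.sum(),"green x",A[m].mean().round(4),"y",B[m].mean().round(4),"z",q[m].mean().round(4),"tail",np.percentile(A[e],1).round(4))
E
```

```text
w3 890 green x -0.0789 y -0.0007 z 0.041 tail -0.1585
w4 929 green x -0.0793 y -0.0004 z 0.0409 tail -0.1578
scene2 56 green x -0.0784 y 0.0016 z 0.0398 tail -0.1776
sc5 57 green x -0.0785 y 0.0009 z 0.0399 tail -0.1573
```

The bar has not moved, is home and is clamped, and the arm is clear. Handing in.

```bash
python3 -c "
from bench import robot
print(robot.close_job())"
```

```text
the job is handed in; nothing more can be done
None
```

I handed the job in at about 28 s: the bar is home against the stop and clamped, the cap's clutch slipped about 44° (an eighth of a turn), and the arm is clear of everything.

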